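# Put the screwdriver away in the tool drawer

## Task

Put the orange screwdriver away: pull the drawer of the low, bright blue unit fully open by its steel bar handle, lay the screwdriver gently and flat in the empty tray right behind the drawer's front, lengthwise across the drawer, and let go of it. Then push the drawer fully home without slamming it, and leave the other things on the bench where they are.

Things in the scene. Friction and masses are not known exactly. Their poses are not given: they have to be found in the camera images.
- unit: low blue drawer unit, fixed to the bench, 145x224x62 mm (x, y, z), origin under its centre; x points into it from its front, y across it. Its grey drawer front is 222 mm wide, 8 mm thick, with edges 8 and 60 mm above the worktop; shut, its outer face lies at x = -0.0805.
- handle (a point): middle of the drawer handle: round level steel bar, 10 mm thick, 110 mm long along y of this frame, on a post at each end, free above and below. Its axis is 45 mm above the worktop and 38 mm off the drawer front (33 mm clear gap). x of this frame points from the bar into the unit: the drawer opens toward -x.
- drawer (a joint): how far the drawer is pulled out, m: 0 shut, 0.110 fully open at its stop. Plain slide with about 1.5 N of friction and light damping, no catch or spring; it stays where it is left.
- tray (a point): centre of the floor of the empty tray behind the drawer front; moves with the drawer; axes as handle, 90 mm behind the bar. Tray 89 mm (x) by 204 mm (y), floor 13 mm above the worktop; the front rises 47 mm above the floor, side walls 28 mm, divider 22 mm. Behind the divider two black modules are stowed for good. The tray is clear of the unit's roof once the drawer is out 90 mm or more.
- driver_mid (a point): screwdriver, lying flat at first: 156 mm long, thin steel blade, six-sided orange handle up to 16 mm wide and 14 mm high, 40 g. This point is half-way along it, 7 mm above its underside; y runs along it toward the handle end: handle from y = -0.018 to about 0.07, blade from there to y = -0.078. It balances near y = +0.02.
- flux: bystander: small amber dropper bottle, 34 mm across, 102 mm high, origin under its centre
- black_tape: bystander: roll of black tape lying flat, 64x62x19 mm, origin under its centre
Mind the look-alikes: they are no part of the job. Of the things that look like the part that bears driver_mid, the larger one is meant.

How it is judged (in metres and radians):
On the way, in this order (a step that is already met when the one before it is completed fails the run):
1. the drawer is pulled out by at least 95 mm (value of joint drawer above 0.095 m), for 0.2 s.
2. the screwdriver lies flat in the tray, let go, with the drawer still open (value of joint drawer above 0.06 m and x of driver_mid in the frame of tray between -0.042 and 0.042 m and y of driver_mid in the frame of tray between -0.035 and 0.035 m and z of driver_mid in the frame of tray below 0.014 m and angle between driver_mid's own y axis and vertical between 1.45 and 1.69 rad and linear speed of driver below 0.05 m/s and contact force between the fingers and driver below 0.1 N), for 0.3 s.
At the end, for the whole second after the job is handed in: Drawer shut to within 4 mm; screwdriver at rest on the tray floor behind the drawer front (middle under 14 mm above it), level within 0.12 rad, along the drawer's width within 0.45 rad, its middle within 42 mm of the tray centre along the travel and 35 mm across (value of joint drawer below 0.004 m and x of driver_mid in the frame of tray between -0.042 and 0.042 m and y of driver_mid in the frame of tray between -0.035 and 0.035 m and z of driver_mid in the frame of tray below 0.014 m and angle between driver_mid's own y axis and vertical between 1.45 and 1.69 rad and angle between the y axis of driver_mid and the y axis of tray, either way round below 0.45 rad and linear speed of driver below 0.02 m/s); the robot touches nothing.
It fails at once if the screwdriver falls freely by more than about 2 cm (faster than 0.6 m/s with no finger on it) (linear speed of driver above 0.6 m/s and contact force between the fingers and driver below 0.01 N).
It fails at once if the drawer is slammed shut (faster than 0.5 m/s inward) (velocity of joint drawer below -0.5 m/s).
It fails at once if the dropper bottle or the roll of black tape is moved by more than 30 mm (distance of any of flux, black_tape from where it was at the start of the episode above 0.03 m).
It also fails if it takes over 67 s, if anything falls off the work surface, if the arm or the gripper's body presses on something with over 40 N, if the wrist force passes 120 N, or if a joint passes its speed limit or range.

## Robot

A 6-joint arm with a two-finger parallel gripper is mounted at the origin on a cart in front of the work surface, level with it; the furniture and walls round the work are solid. World frame = base frame: x ahead of the robot, y to its left, z up, the work surface at z = 0. Lengths are in m, angles in degrees, forces in N, time in s.
With the tool pointing down it reaches from about 0.325 to 0.9 m from the base axis. Payload 6.1 kg.
Tool frame: the origin (TCP) lies at the very end of the fingers, on their centre line; the grasp point (between the pads) lies 19 mm behind it (env.pinch_z is the z of the grasp point in the tool frame, in m); z points along the fingers, y is the direction in which the jaws open and shut (so a half turn about z gives the same grasp; the last joint's range is limited). The gripper opens to 87 mm and grips with 3 to 60 N. Pads are 19 mm wide; open, the fingers measure 117 mm over their backs; the gripper's body (75 mm by 190 mm) begins 51 mm behind the grasp point.
Start: joints at [64.509, 12.628, 87.462, -0, 79.91, -7.225], TCP at [0.196, 0.594, 0.223] pointing down, gripper open.
Joint ranges: [-170.65, 170.65], [-52.31, 119.04], [5.05, 147.46], [-71.25, 251.25], [11.57, 151.72], [-153.62, 153.62]. Speed limits (degrees/s): [147.25, 147.25, 172.46, 180, 180, 180].

## Interface

Orientations are given as a 3x3 rotation matrix whose columns are the frame's x, y, z axes.
In Python, from bench import env, eyes, finish_job, spotter gives the robot as it stands. The module is installed in compiled form; this text tells all that it offers.
- The arm moves only by the tool move_arm, never from a script. Its argument "increments" is a list of rows, each an object of numbers: "x", "y", "z": the shift along the tool's x, y, z in m; "roll": the turn about the tool's z in degrees. A call has 1 to 12 rows; each row shifts and turns the pose as measured when the row begins, along the tool's axes as they then stand; what a row does not reach is not made up. A row lasts 1/12 s, in which the tool goes at most 41.7 mm and 7.16 degrees, less where a joint would pass 70% of its speed; a pose out of reach is approached as far as the arm can. A call is refused whole if a number of a shift passes 0.0417 or a number of a turn 7.16, either way. A call with a gripper value outside its range is refused whole. "grip" is the opening, from 0 (shut) to 1 (fully open), set as the call begins (left out, the last holds). The fingers move at their own pace and stop on an object; the grip force is fixed at half the most. Time passes only in rows, so rows that do not move let the fingers close. It gives the time, the measured TCP pose, the force and the opening at its end, in the units of the state.
- env.read_state(): the state, without advancing time (a new reading comes with each control period).
- eyes.snapshot(name): name is "scene" or "top"; returns a dict with "color" (384x512x3 uint8, red, green, blue), "z_map" (384x512 float32, m along the optical axis (not along the pixel's ray), 0 where there is no reading), "mtx" (3x3 intrinsics, pixels), "dist" ([k1, k2, p1, p2, k3] as OpenCV has them; the pictures are not rectified), "R" (3x3) and "t" (3): a world point X has camera coordinates R X + t. Camera axes: x right, y down, z forward; pixel columns grow to the right and rows downward; lengths in m; the calibration is good to about 2 mm. A picture is of the moment at which its call begins.
- finish_job(): hands the job in, once; it reports no verdict.
Trained networks look in the newest picture that a camera, given by its name, has taken for a name from the list of things; names that differ only in an ending like _2 or _b are one class to them, and where a whole thing is asked for, a point or a joint stands for the part that bears it (a point fixed in the world has none). Each returns a list of dicts, best first, with "score" (0 to 1); they miss things now and then, are a little off and sometimes report something else, mostly with a low value. They report only what shows in the picture. A call takes as long as a camera call. They do not tell look-alikes from the thing itself.
- spotter.trace(camera, target): "mask" (384x512 bool, what is visible of it) and "extent" ([left, top, right, bottom] in pixels, round what is visible of it).
The state is a dict: "t": time; "joint_positions": joint angles; "qvel": joint speeds; "joint_torque": joint torques, N m; "tool_pos": TCP position; "tool_rot": TCP orientation; "force": force on the tool from outside, world axes, zero at the start; "torque": the same for the moment, N m; "grip_width": opening from 0.0 (shut) to 1.0 (fully open).
Only numpy, scipy, OpenCV 4.12 (cv2) and the standard library are available. Lean on these libraries where they do the work, as an engineer would, in place of code of your own. Each camera call takes 0.05 s, during which the arm holds its last target. There are 200 camera calls.

## Working session

There is one attempt and no reset: what is moved stays moved. The work goes in short steps, Python scripts to look and compute and a tool call to move; the robot and the scene stay as the last step left them, time stands still between calls to the robot, and variables do not carry over. Pictures are saved under pics/ and viewed, about 8 in all and at most 12, crops included, and the job is handed in when it is done.

Besides the shell and the picture viewer there is one more tool, called after "Call:" by a JSON object that holds its "op" and its "data", one argument or row to a line. move_arm: Moves the arm, as the interface text tells. Its arguments: {"type":"object","properties":{"increments":{"type":"array","items":{"type":"object","properties":{"x":{"type":"number"},"y":{"type":"number"},"z":{"type":"number"},"roll":{"type":"number"}}}},"grip":{"type":"number"}},"required":["increments"]}

```bash
mkdir -p pics; cat > h.py <<'E'
import numpy as np, cv2
from bench import env, eyes, finish_job, spotter
def pts(s, mask):
    v,u=np.nonzero(mask & (s["z_map"]>0)); z=s["z_map"][v,u]
    n=cv2.undistortPoints(np.stack([u,v],1).astype(float).reshape(-1,1,2),s["mtx"],np.array(s["dist"])).reshape(-1,2)
    return (np.c_[n*z[:,None],z]-s["t"])@s["R"]
def save(s,name,box=None,k=1):
    c=s["color"][:,:,::-1]
    if box: c=c[box[1]:box[3],box[0]:box[2]]
    cv2.imwrite("pics/"+name,cv2.resize(c,None,fx=k,fy=k,interpolation=cv2.INTER_CUBIC))
E
python3 - <<'E'
from h import *
im=[]
for c in("scene","top"):
    s=eyes.snapshot(c); im.append(s["color"]); save(s,c+"0.png",k=1.5)
    for t in("unit","handle","tray","driver_mid","flux","black_tape"):
        for d in spotter.trace(c,t):
            p=pts(s,d["mask"])
            if len(p): print(c,t,round(d["score"],2),d["extent"],np.median(p,0).round(3),p.min(0).round(3),p.max(0).round(3))
st=env.read_state();print(st["tool_pos"],st["tool_rot"],st["grip_width"],env.pinch_z,st["t"])
E
```

```text
scene unit 0.69 [268.0, 129.0, 387.0, 218.2] [ 0.516 -0.356  0.061] [ 0.394 -0.512 -0.003] [ 0.656 -0.241  0.068]
scene handle 0.94 [281.6, 179.4, 387.3, 218.1] [ 0.467 -0.325  0.04 ] [ 0.394 -0.439 -0.004] [ 0.57  -0.241  0.064]
scene handle 0.35 [140.8, 243.0, 183.7, 302.6] [0.618 0.019 0.01 ] [ 0.566 -0.022 -0.003] [0.715 0.04  0.017]
scene tray 0.56 [281.2, 180.2, 388.2, 218.7] [ 0.468 -0.325  0.038] [ 0.394 -0.457 -0.005] [ 0.57  -0.241  0.064]
scene driver_mid 0.69 [154.2, 257.9, 183.9, 303.2] [0.612 0.021 0.011] [ 0.566 -0.005 -0.002] [0.666 0.04  0.017]
scene driver_mid 0.66 [224.1, 266.7, 256.8, 286.9] [ 0.512 -0.072  0.009] [ 0.499 -0.106  0.004] [ 0.525 -0.04   0.014]
scene flux 0.75 [140.4, 186.8, 157.6, 223.3] [ 0.739 -0.063  0.052] [ 0.73  -0.084  0.001] [ 0.757 -0.051  0.101]
scene black_tape 0.94 [208.5, 200.7, 236.4, 231.3] [ 0.631 -0.158  0.017] [ 0.601 -0.204 -0.003] [ 0.674 -0.128  0.022]
top unit 0.87 [278.8, 156.9, 408.5, 282.1] [ 0.522 -0.373  0.061] [ 0.397 -0.518 -0.005] [ 0.679 -0.24   0.067]
top handle 0.91 [280.9, 212.6, 370.9, 278.5] [ 0.463 -0.325  0.046
[... 477 characters left out ...]
0.522 -0.054  0.015]
top driver_mid 0.23 [223.9, 170.7, 252.3, 200.3] [ 0.631 -0.158  0.017] [ 0.602 -0.187 -0.004] [ 0.67  -0.129  0.023]
top flux 0.66 [181.0, 122.7, 199.4, 149.2] [ 0.742 -0.072  0.06 ] [ 0.733 -0.085  0.002] [ 0.792 -0.054  0.103]
top flux 0.41 [281.1, 211.2, 372.4, 278.4] [ 0.463 -0.323  0.046] [ 0.397 -0.424 -0.004] [ 0.554 -0.24   0.064]
top black_tape 0.77 [220.3, 173.2, 249.8, 198.1] [ 0.632 -0.159  0.017] [ 0.602 -0.188 -0.003] [ 0.663 -0.129  0.023]
[0.1959042  0.59350256 0.22258885] [[-9.49610750e-01  3.13431687e-01  2.42165835e-05]
 [ 3.13431688e-01  9.49610749e-01  4.72391115e-05]
 [-8.19009363e-06  5.24490128e-05 -9.99999999e-01]] 1.0027063137596497 -0.0187 0.7
```

View pics/top0.png

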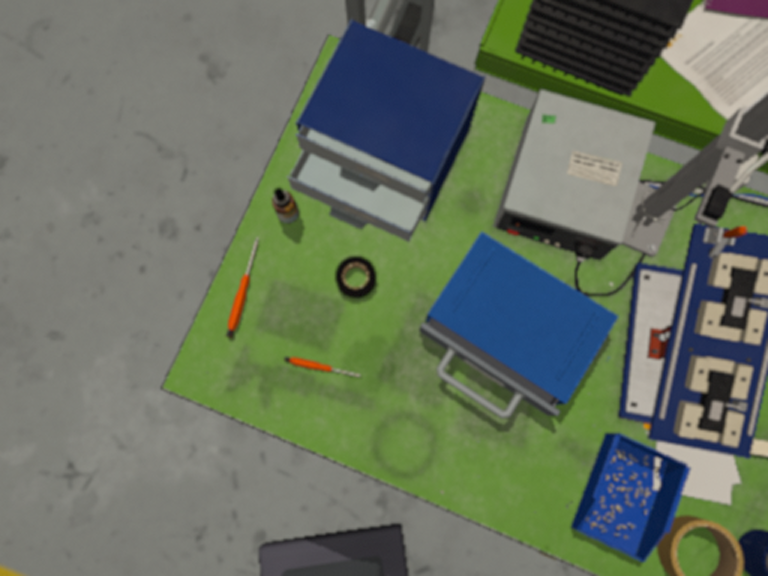

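View pics/scene0.png

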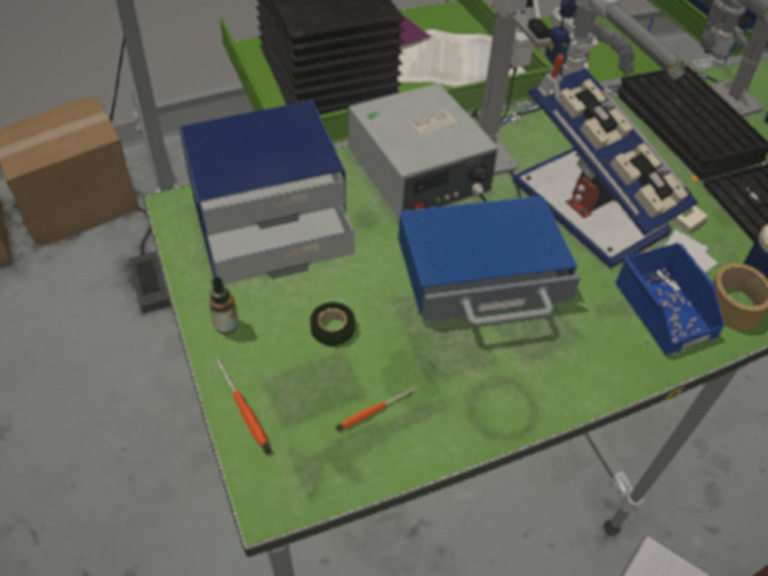

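Both views show the bright blue unit with its bar handle at full-res top px (~320,260), and a dark blue unit, which is a look-alike. There are two orange screwdrivers: A at top px ~(160,190), about 150 mm long, and B at ~(215,245), about 95 mm. A fits 156 mm and is the larger, so it's the one I want. I'll confirm with a crop and fit the poses.

```bash
cat > m.py <<'E'
from h import *
def axis(P):
    c=P[:,:2].mean(0); w,v=np.linalg.eigh(np.cov((P[:,:2]-c).T)); return c,v[:,1]
def run():
    for c in("scene","top"):
        s=eyes.snapshot(c); full=np.ones(s["z_map"].shape,bool)
        P=pts(s,full); hsv=cv2.cvtColor(s["color"],cv2.COLOR_RGB2HSV)[s["z_map"]>0]
        # unit roof
        m=(abs(P[:,2]-.062)<.006)&(P[:,0]>.35)&(P[:,0]<.72)&(P[:,1]<-.2)&(P[:,1]>-.56)&(hsv[:,0]>95)&(hsv[:,0]<125)&(hsv[:,1]>120)
        r=cv2.minAreaRect(P[m,:2].astype(np.float32)); print(c,"roof",m.sum(),r, np.median(P[m,2]).round(4)); print(cv2.boxPoints(r).round(3).tolist())
        # orange
        for n,b in(("A",(.54,.76,-.05,.08)),("B",(.46,.56,-.16,-.02))):
            k=(P[:,0]>b[0])&(P[:,0]<b[1])&(P[:,1]>b[2])&(P[:,1]<b[3])&(P[:,2]>-.005)&(P[:,2]<.03)
            o=k&((hsv[:,0]<14)|(hsv[:,0]>172))&(hsv[:,1]>150)
            ng=k&~((hsv[:,0]>30)&(hsv[:,0]<60)&(hsv[:,1]>90))&(hsv[:,1]>-1)
            ce,a=axis(P[o]); a=a if a[0]>0 else -a; q=(P[o,:2]-ce)@a; g=(P[ng,:2]-ce); l=abs(g@[-a[1],a[0]])<.008; q2=(g@a)[l]
            print(c,n,ce.round(4),a.round(3),"yaw",np.degrees(np.arctan2(a[1],a[0])).round(1),"orange",q.min().round(3),q.max().round(3),"all",q2.min().round(3),q2.max().round(3),"zmax",np.percentile(P[o,2],95).round(4))
if __name__=="__main__":
    run(); s=eyes.snapshot("top"); save(s,"crop1.png",(130,140,390,290),3)
    P=pts(s,np.ones((384,512),bool)); 
    # handle bar: in front of front, height .04-.055
    ok=(P[:,2]>.035)&(P[:,2]<.056)&(P[:,0]>.36)&(P[:,0]<.5)&(P[:,1]<-.2)&(P[:,1]>-.46)
    np.save("bar.npy",P[ok]); print(len(P[ok]))
E
python3 m.py
```

```text
scene roof 5049 ((0.5036675333976746, -0.4190526306629181), (0.3200557827949524, 0.15118201076984406), 47.400970458984375) 0.0625
[[0.3400000035762787, -0.4860000014305115], [0.45100000500679016, -0.5879999995231628], [0.6679999828338623, -0.35199999809265137], [0.5559999942779541, -0.25]]
scene A [0.6139 0.0206] [ 0.935 -0.355] yaw -20.8 orange -0.038 0.046 all -0.049 0.117 zmax 0.0153
scene B [ 0.5119 -0.0743] [0.338 0.941] yaw 70.3 orange -0.033 0.029 all -0.082 0.036 zmax 0.0117
top roof 7227 ((0.5325474739074707, -0.3870786726474762), (0.4071560502052307, 0.15043002367019653), 47.208518981933594) 0.0614
[[0.33899998664855957, -0.48500001430511475], [0.4490000009536743, -0.5879999995231628], [0.7260000109672546, -0.289000004529953], [0.6159999966621399, -0.18700000643730164]]
top A [0.6172 0.0186] [ 0.936 -0.351] yaw -20.6 orange -0.041 0.045 all -0.05 0.105 zmax 0.0155
top B [ 0.514  -0.0752] [0.342 0.94 ] yaw 70.0 orange -0.032 0.031 all -0.074 0.036 zmax 0.0118
544
```

View pics/crop1.png

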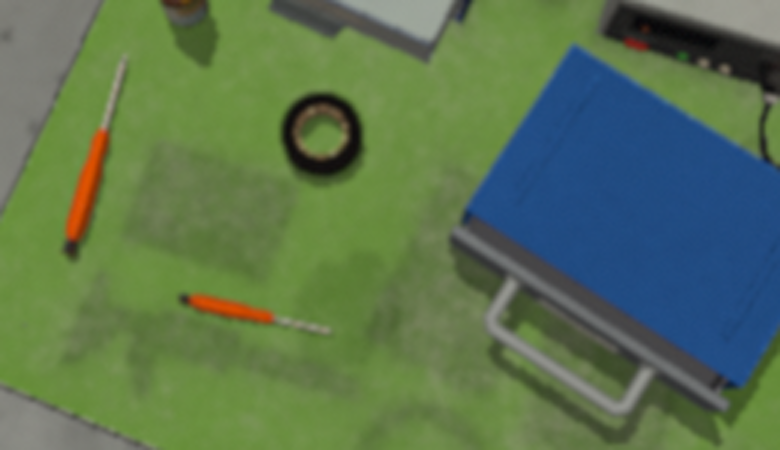

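The crop confirms it. Driver A, at crop (70..125, 55..250), is about 155 mm long with a black end cap. B is clearly shorter. The bar runs from about crop (490,320) to (625,408). Next is a clean fit of the unit and bar.

```bash
python3 - <<'E'
from h import *
for c in("scene","top"):
    s=eyes.snapshot(c); d=[d for d in spotter.trace(c,"unit") ][0]
    m=d["mask"]; P=pts(s,m); hsv=cv2.cvtColor(s["color"],cv2.COLOR_RGB2HSV)[m&(s["z_map"]>0)]
    k=(abs(P[:,2]-.062)<.004)&(hsv[:,1]>130)
    r=cv2.minAreaRect(P[k,:2].astype(np.float32)); print(c,r,cv2.boxPoints(r).round(3).tolist())
    # bar
    P=pts(s,np.ones((384,512),bool)); b=P[(P[:,2]>.036)&(P[:,2]<.056)&(P[:,0]>.36)&(P[:,0]<.56)&(P[:,1]<-.2)&(P[:,1]>-.47)]
    for yaw in range(-40,-16,3):
        pass
    ang=np.radians(r[2]); cand=[np.array([np.cos(ang+k*np.pi/2),np.sin(ang+k*np.pi/2)]) for k in range(4)]
    X=max(cand,key=lambda a:a@np.array([.8,-.5])); Y=np.array([-X[1],X[0]])
    C=np.array(r[0]); u=(b[:,:2]-C)@X; v=(b[:,:2]-C)@Y
    f=(u<-.095)&(u>-.15)&(abs(v)<.08); print("X",X.round(3),"yaw",np.degrees(np.arctan2(X[1],X[0])).round(2),"C",C.round(4))
    g=f&(abs(v)<.04); print("bar u",np.median(u[g]).round(4),np.percentile(u[g],[5,95]).round(4),"v",v[f].min().round(3),v[f].max().round(3),"z",np.percentile(b[g,2],[50,90]).round(4),g.sum(),"slope",np.polyfit(v[g],u[g],1)[0].round(3))
E
```

```text
scene ((0.5350186824798584, -0.38397863507270813), (0.2234298288822174, 0.14681169390678406), 49.044410705566406) [[0.4059999883174896, -0.41999998688697815], [0.5170000195503235, -0.515999972820282], [0.6639999747276306, -0.3479999899864197], [0.5529999732971191, -0.25099998712539673]]
X [ 0.755 -0.655] yaw -40.96 C [ 0.535 -0.384]
bar u -0.1325 [-0.1351 -0.1269] v -0.06 0.061 z [0.0487 0.0509] 193 slope 0.003
top ((0.5362786650657654, -0.38399696350097656), (0.22275368869304657, 0.14441600441932678), 49.06401062011719) [[0.4090000092983246, -0.42100000381469727], [0.5180000066757202, -0.5149999856948853], [0.6639999747276306, -0.34700000286102295], [0.5550000071525574, -0.2529999911785126]]
X [ 0.755 -0.655] yaw -40.94 C [ 0.5363 -0.384 ]
bar u -0.1306 [-0.1347 -0.1258] v -0.06 0.061 z [0.0484 0.0507] 191 slope -0.02
```

```bash
cat > p.py <<'E'
import sys, numpy as np
from bench import env
# usage: p.py x y z yaw_of_tool_y rows -> one constant row to repeat
x,y,z,yaw,n=map(float,sys.argv[1:6]); n=int(n)
s=env.read_state(); p=s["tool_pos"]; R=s["tool_rot"]; c=np.degrees(np.arctan2(R[1,1],R[0,1]))
roll=((c-yaw+180)%360-180)/n
S=sum(np.exp(1j*np.radians(c-k*roll)) for k in range(n))
q=((x-p[0])+1j*(y-p[1]))/S
print("now",p.round(4),"yaw",c.round(2),"t",s["t"],"F",np.round(s["force"],1),"grip",round(s["grip_width"],3),"j",np.round(s["joint_positions"],0))
print("row x %.4f y %.4f z %.4f roll %.3f"%(q.imag,q.real,(p[2]-z)/n,roll))
E
python3 p.py 0.437 -0.298 0.15 -41 30
```

```text
now [0.1959 0.5935 0.2225] yaw 71.73 t 1.05 F [0.8 0.3 0.6] grip 0.997 j [65. 13. 87. -0. 80. -7.]
row x -0.0363 y -0.0013 z 0.0024 roll 3.758
```

Call:
{"op": "move_arm", "data": {
  "increments": [
    {"x": -0.036, "y": -0.001, "z": 0.001, "roll": 3.76},
    {"x": -0.036, "y": -0.001, "z": 0.001, "roll": 3.76},
    {"x": -0.036, "y": -0.001, "z": 0.001, "roll": 3.76},
    {"x": -0.036, "y": -0.001, "z": 0.001, "roll": 3.76},
    {"x": -0.036, "y": -0.001, "z": 0.001, "roll": 3.76},
    {"x": -0.036, "y": -0.001, "z": 0.001, "roll": 3.76},
    {"x": -0.036, "y": -0.001, "z": 0.001, "roll": 3.76},
    {"x": -0.036, "y": -0.001, "z": 0.001, "roll": 3.76},
    {"x": -0.036, "y": -0.001, "z": 0.001, "roll": 3.76},
    {"x": -0.036, "y": -0.001, "z": 0.001, "roll": 3.76},
    {"x": -0.036, "y": -0.001, "z": 0.001, "roll": 3.76},
    {"x": -0.036, "y": -0.001, "z": 0.001, "roll": 3.76}
  ],
  "grip": 0.37
}}

```text
t: 2.05
tool_pos: [0.5214, 0.3124, 0.2097]
tool_rot: [[-0.428, 0.904, 0.001], [0.904, 0.428, 0.006], [0.005, 0.004, -1.0]]
force: [0.1, -0.3, -0.5]
grip_width: 0.37
```

Call:
{"op": "move_arm", "data": {
  "increments": [
    {"x": -0.036, "y": -0.001, "z": 0.001, "roll": 3.76},
    {"x": -0.036, "y": -0.001, "z": 0.001, "roll": 3.76},
    {"x": -0.036, "y": -0.001, "z": 0.001, "roll": 3.76},
    {"x": -0.036, "y": -0.001, "z": 0.001, "roll": 3.76},
    {"x": -0.036, "y": -0.001, "z": 0.001, "roll": 3.76},
    {"x": -0.036, "y": -0.001, "z": 0.001, "roll": 3.76},
    {"x": -0.036, "y": -0.001, "z": 0.001, "roll": 3.76},
    {"x": -0.036, "y": -0.001, "z": 0.001, "roll": 3.76},
    {"x": -0.036, "y": -0.001, "z": 0.001, "roll": 3.76},
    {"x": -0.036, "y": -0.001, "z": 0.001, "roll": 3.76}
  ]
}}

```text
t: 2.88
tool_pos: [0.563, -0.0569, 0.1984]
tool_rot: [[0.246, 0.969, 0.008], [0.969, -0.246, 0.006], [0.008, 0.006, -1.0]]
force: [0.3, -1.2, 0.4]
grip_width: 0.372
```

```bash
python3 p.py 0.437 -0.298 0.13 -41 12
```

```text
now [ 0.563  -0.0569  0.1984] yaw -14.25 t 2.8833 F [ 0.3 -1.2  0.4] grip 0.372 j [-14.   5.  98.   0.  76.   0.]
row x -0.0229 y -0.0004 z 0.0057 roll 2.229
```

Call:
{"op": "move_arm", "data": {
  "increments": [
    {"x": -0.023, "z": 0.0055, "roll": 2.25},
    {"x": -0.023, "z": 0.0055, "roll": 2.25},
    {"x": -0.023, "z": 0.0055, "roll": 2.25},
    {"x": -0.023, "z": 0.0055, "roll": 2.25},
    {"x": -0.023, "z": 0.0055, "roll": 2.25},
    {"x": -0.023, "z": 0.0055, "roll": 2.25},
    {"x": -0.023, "z": 0.0055, "roll": 2.25},
    {"x": -0.023, "z": 0.0055, "roll": 2.25},
    {"x": -0.023, "z": 0.0055, "roll": 2.25},
    {"x": -0.023, "z": 0.0055, "roll": 2.25},
    {"x": -0.023, "z": 0.0055, "roll": 2.25},
    {"x": 0}
  ]
}}

```text
$.increments[0]: bad value
```

```bash
python3 p.py 0.437 -0.298 0.09 -41 4
```

```text
now [ 0.563  -0.0569  0.1984] yaw -14.25 t 2.8833 F [ 0.3 -1.2  0.4] grip 0.372 j [-14.   5.  98.   0.  76.   0.]
row x -0.0685 y -0.0040 z 0.0271 roll 6.688
```

Call:
{"op": "move_arm", "data": {
  "increments": [
    {"x": -0.023, "y": 0, "z": 0.0055, "roll": 2.25},
    {"x": -0.023, "y": 0, "z": 0.0055, "roll": 2.25},
    {"x": -0.023, "y": 0, "z": 0.0055, "roll": 2.25},
    {"x": -0.023, "y": 0, "z": 0.0055, "roll": 2.25},
    {"x": -0.023, "y": 0, "z": 0.0055, "roll": 2.25},
    {"x": -0.023, "y": 0, "z": 0.0055, "roll": 2.25},
    {"x": -0.023, "y": 0, "z": 0.0055, "roll": 2.25},
    {"x": -0.023, "y": 0, "z": 0.0055, "roll": 2.25},
    {"x": -0.023, "y": 0, "z": 0.0055, "roll": 2.25},
    {"x": -0.023, "y": 0, "z": 0.0055, "roll": 2.25},
    {"x": -0.023, "y": 0, "z": 0.0055, "roll": 2.25},
    {"x": 0, "y": 0, "z": 0, "roll": 0}
  ]
}}

```text
t: 3.88
tool_pos: [0.4455, -0.3007, 0.1355]
tool_rot: [[0.655, 0.755, 0.013], [0.755, -0.655, 0.001], [0.009, 0.009, -1.0]]
force: [-0.5, 0.4, -1.2]
grip_width: 0.371
```

```bash
python3 p.py 0.4366 -0.298 0.09 -41 4
```

```text
now [ 0.4455 -0.3007  0.1355] yaw -40.96 t 3.8833 F [-0.5  0.4 -1.2] grip 0.371 j [-43.   5. 106.   1.  69.  -2.]
row x -0.0009 y -0.0021 z 0.0114 roll 0.011
```

Call:
{"op": "move_arm", "data": {
  "increments": [
    {"x": -0.001, "y": -0.002, "z": 0.012, "roll": 0},
    {"x": -0.001, "y": -0.002, "z": 0.012, "roll": 0},
    {"x": -0.001, "y": -0.002, "z": 0.012, "roll": 0},
    {"x": -0.001, "y": -0.003, "z": 0.012, "roll": 0},
    {"x": 0, "y": 0, "z": 0, "roll": 0}
  ]
}}

```text
t: 4.3
tool_pos: [0.4368, -0.2965, 0.0832]
tool_rot: [[0.654, 0.756, 0.014], [0.756, -0.654, 0.001], [0.01, 0.01, -1.0]]
force: [-0.9, 0.7, -0.5]
grip_width: 0.37
```

```bash
python3 p.py 0.4366 -0.298 0.025 -41 6; python3 - <<'E'
from h import *
s=eyes.snapshot("scene"); save(s,"s2.png",(250,90,420,250),4)
E
```

```text
now [ 0.4368 -0.2965  0.0832] yaw -40.88 t 4.3 F [-0.9  0.7 -0.5] grip 0.37 j [-43.   7. 109.   1.  63.  -3.]
row x -0.0002 y 0.0001 z 0.0097 roll 0.020
```

View pics/s2.png

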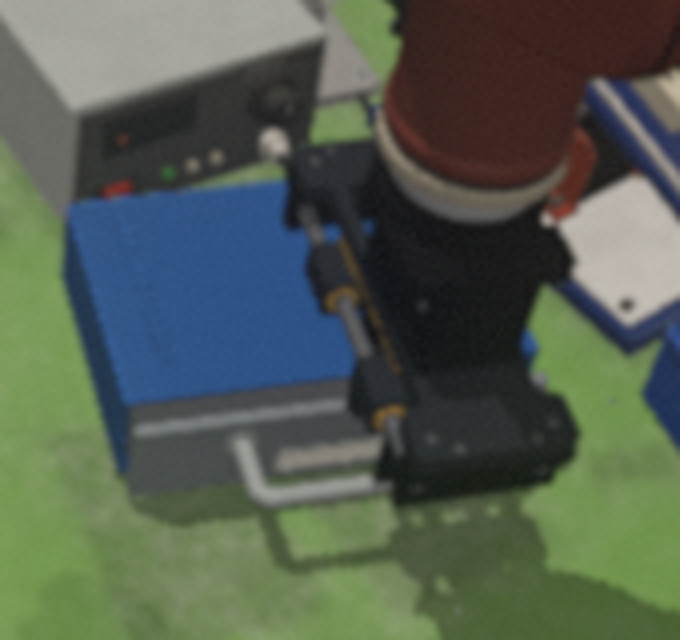

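The gripper is squarely above the middle of the bar (crop ~(390,485)). The fingers are hidden. I'll descend in small steps and watch the force.

Call:
{"op": "move_arm", "data": {
  "increments": [
    {"x": 0, "y": 0, "z": 0.01, "roll": 0},
    {"x": 0, "y": 0, "z": 0.01, "roll": 0},
    {"x": 0, "y": 0, "z": 0.01, "roll": 0}
  ]
}}

```text
t: 4.6
tool_pos: [0.4411, -0.2973, 0.0551]
tool_rot: [[0.652, 0.758, 0.02], [0.758, -0.652, -0.004], [0.01, 0.018, -1.0]]
force: [-0.5, 0.3, -0.3]
grip_width: 0.368
```

Call:
{"op": "move_arm", "data": {
  "increments": [
    {"x": 0, "y": 0, "z": 0.01, "roll": 0},
    {"x": 0, "y": 0, "z": 0.009, "roll": 0},
    {"x": 0, "y": 0, "z": 0.007, "roll": 0},
    {"x": 0, "y": 0, "z": 0, "roll": 0}
  ]
}}

```text
t: 4.93
tool_pos: [0.4408, -0.2959, 0.0234]
tool_rot: [[0.651, 0.759, 0.017], [0.759, -0.651, -0.001], [0.01, 0.014, -1.0]]
force: [1.2, 0.2, -0.4]
grip_width: 0.371
```

```bash
python3 p.py 0.4366 -0.298 0.025 -41 2
```

```text
now [ 0.4408 -0.2959  0.0234] yaw -40.65 t 4.9333 F [ 1.2  0.2 -0.4] grip 0.371 j [-43.  13. 111.   1.  56.  -3.]
row x -0.0022 y -0.0009 z -0.0008 roll 0.173
```

Call:
{"op": "move_arm", "data": {
  "increments": [
    {"x": 0, "y": -0.001, "z": 0, "roll": 0},
    {"x": 0, "y": 0, "z": 0, "roll": 0},
    {"x": 0, "y": 0, "z": 0, "roll": 0},
    {"x": 0, "y": 0, "z": 0, "roll": 0},
    {"x": 0, "y": 0, "z": 0, "roll": 0},
    {"x": 0, "y": 0, "z": 0, "roll": 0}
  ],
  "grip": 0
}}

```text
t: 5.43
tool_pos: [0.4402, -0.2956, 0.0234]
tool_rot: [[0.652, 0.758, 0.018], [0.758, -0.652, -0.001], [0.011, 0.015, -1.0]]
force: [1.8, -1.0, -5.2]
grip_width: 0.096
```

```bash
python3 p.py 0.367 -0.2377 0.025 -41 10
```

```text
now [ 0.4402 -0.2956  0.0234] yaw -40.69 t 5.4333 F [ 1.8 -1.  -5.2] grip 0.096 j [-43.  13. 111.   1.  56.  -3.]
row x -0.0004 y -0.0093 z -0.0002 roll 0.031
```

Call:
{"op": "move_arm", "data": {
  "increments": [
    {"x": 0, "y": -0.005, "z": 0, "roll": 0},
    {"x": 0, "y": -0.008, "z": 0, "roll": 0},
    {"x": 0, "y": -0.01, "z": 0, "roll": 0},
    {"x": 0, "y": -0.01, "z": 0, "roll": 0},
    {"x": 0, "y": -0.01, "z": 0, "roll": 0},
    {"x": 0, "y": -0.01, "z": 0, "roll": 0},
    {"x": 0, "y": -0.01, "z": 0, "roll": 0},
    {"x": 0, "y": -0.01, "z": 0, "roll": 0},
    {"x": 0, "y": -0.008, "z": 0, "roll": 0},
    {"x": 0, "y": -0.005, "z": 0, "roll": 0},
    {"x": 0, "y": 0, "z": 0, "roll": 0}
  ]
}}

```text
t: 6.35
tool_pos: [0.3714, -0.2353, 0.0234]
tool_rot: [[0.652, 0.758, 0.025], [0.758, -0.652, -0.006], [0.012, 0.023, -1.0]]
force: [1.3, -0.9, -5.6]
grip_width: 0.096
```

```bash
python3 p.py 0.3633 -0.2345 0.025 -41 4
```

```text
now [ 0.3714 -0.2353  0.0234] yaw -40.7 t 6.35 F [ 1.3 -0.9 -5.6] grip 0.096 j [-43.   1. 124.   1.  54.  -3.]
row x -0.0012 y -0.0017 z -0.0004 roll 0.075
```

Call:
{"op": "move_arm", "data": {
  "increments": [
    {"x": 0, "y": -0.003, "z": 0, "roll": 0},
    {"x": 0, "y": -0.003, "z": 0, "roll": 0},
    {"x": 0, "y": -0.003, "z": 0, "roll": 0}
  ]
}}

```text
t: 6.6
tool_pos: [0.3675, -0.232, 0.0237]
tool_rot: [[0.653, 0.757, 0.033], [0.758, -0.653, -0.013], [0.012, 0.033, -0.999]]
force: [19.9, -13.0, -28.8]
grip_width: 0.093
```

Call:
{"op": "move_arm", "data": {
  "increments": [
    {"x": 0, "y": -0.003, "z": 0, "roll": 0},
    {"x": 0, "y": 0, "z": 0, "roll": 0}
  ]
}}

```text
t: 6.77
tool_pos: [0.3679, -0.2323, 0.0233]
tool_rot: [[0.653, 0.756, 0.04], [0.757, -0.653, -0.018], [0.013, 0.042, -0.999]]
force: [-1.0, 0.9, 0.4]
grip_width: 0.099
```

Call:
{"op": "move_arm", "data": {
  "increments": [
    {"x": 0, "y": 0, "z": 0, "roll": 0},
    {"x": 0, "y": 0, "z": 0, "roll": 0},
    {"x": 0, "y": 0, "z": 0, "roll": 0},
    {"x": 0, "y": 0, "z": 0, "roll": 0},
    {"x": 0, "y": 0, "z": -0.01, "roll": 0},
    {"x": 0, "y": 0, "z": -0.02, "roll": 0},
    {"x": 0, "y": 0, "z": -0.02, "roll": 0},
    {"x": 0, "y": 0, "z": -0.03, "roll": 0},
    {"x": 0, "y": 0, "z": -0.03, "roll": 0},
    {"x": 0, "y": 0, "z": -0.03, "roll": 0},
    {"x": 0, "y": 0, "z": 0, "roll": 0}
  ],
  "grip": 0.37
}}

```text
t: 7.68
tool_pos: [0.3599, -0.2283, 0.1725]
tool_rot: [[0.653, 0.757, 0.034], [0.757, -0.653, -0.014], [0.012, 0.035, -0.999]]
force: [0.8, -0.4, 0.9]
grip_width: 0.372
```

```bash
python3 p.py 0.624 0.016 0.15 -110.7 24; python3 -c "
from bench import env; print(env.read_state()['tool_rot'].round(3))"
```

```text
now [ 0.3599 -0.2283  0.1725] yaw -40.79 t 7.6833 F [ 0.8 -0.4  0.9] grip 0.372 j [-44. -15. 120.   1.  73.  -3.]
row x 0.0142 y -0.0073 z 0.0009 roll 2.913
[[ 0.653  0.757  0.034]
 [ 0.757 -0.653 -0.014]
 [ 0.012  0.035 -0.999]]
```

Call:
{"op": "move_arm", "data": {
  "increments": [
    {"x": 0.014, "y": -0.0075, "z": 0, "roll": 2.9},
    {"x": 0.014, "y": -0.0075, "z": 0, "roll": 2.9},
    {"x": 0.014, "y": -0.0075, "z": 0, "roll": 2.9},
    {"x": 0.014, "y": -0.0075, "z": 0, "roll": 2.9},
    {"x": 0.014, "y": -0.0075, "z": 0, "roll": 2.9},
    {"x": 0.014, "y": -0.0075, "z": 0, "roll": 2.9},
    {"x": 0.014, "y": -0.0075, "z": 0, "roll": 2.9},
    {"x": 0.014, "y": -0.0075, "z": 0, "roll": 2.9},
    {"x": 0.014, "y": -0.0075, "z": 0, "roll": 2.9},
    {"x": 0.014, "y": -0.0075, "z": 0, "roll": 2.9},
    {"x": 0.014, "y": -0.0075, "z": 0, "roll": 2.9},
    {"x": 0.014, "y": -0.0075, "z": 0, "roll": 2.9}
  ],
  "grip": 0.5
}}

```text
t: 8.68
tool_pos: [0.4547, -0.0611, 0.1848]
tool_rot: [[0.975, 0.216, 0.046], [0.217, -0.976, -0.025], [0.039, 0.035, -0.999]]
force: [-1.1, 0.6, 1.0]
grip_width: 0.503
```

```bash
python3 p.py 0.624 0.016 0.15 -110.7 11; python3 - <<'E'
from h import *
import m
s=eyes.snapshot("top"); save(s,"top3.png",(130,120,430,345),2.6)
# drawer opening: bar u
C=np.array([.5355,-.384]); a=np.radians(-40.95); X=np.array([np.cos(a),np.sin(a)]); Y=np.array([-X[1],X[0]])
for c in("scene","top"):
    s=eyes.snapshot(c); P=pts(s,np.ones((384,512),bool)); u=(P[:,:2]-C)@X; v=(P[:,:2]-C)@Y
    g=(P[:,2]>.036)&(P[:,2]<.056)&(u<-.2)&(u>-.25)&(abs(v)<.04); print(c,g.sum(),np.median(u[g]).round(4))
    f=(P[:,2]<.016)&(P[:,2]>.009)&(u<-.09)&(u>-.18)&(abs(v)<.095); print("floor",f.sum(),np.percentile(u[f],[2,98]).round(3))
E
```

```text
now [ 0.4547 -0.0611  0.1848] yaw -77.53 t 8.6833 F [-1.1  0.6  1. ] grip 0.503 j [-17. -12. 116.  -1.  73.  61.]
row x 0.0153 y -0.0078 z 0.0032 roll 3.016
scene 216 -0.2299
floor 1963 [-0.151 -0.093]
top 196 -0.227
floor 3464 [-0.177 -0.094]
```

View pics/top3.png

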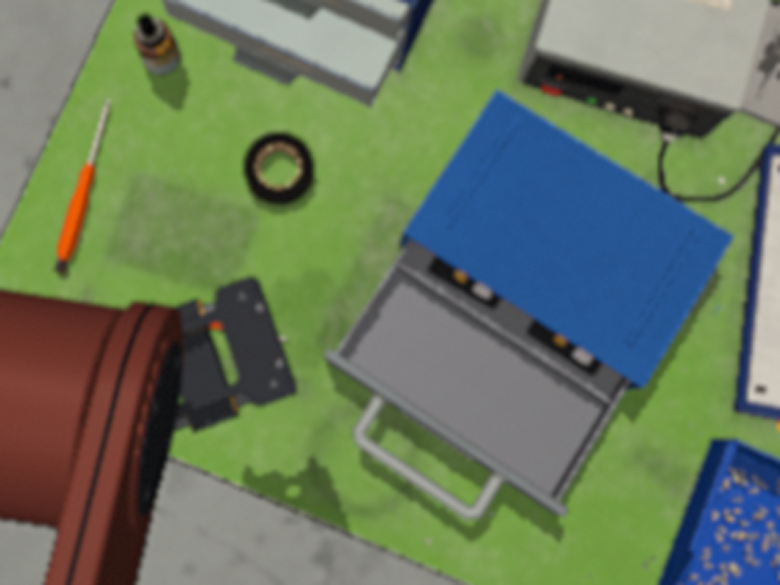

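The drawer is fully open (bar u = -0.228 against -0.2285 expected). The tray, at crop (345–600, 270–500), is empty. Now to the driver.

Call:
{"op": "move_arm", "data": {
  "increments": [
    {"x": 0.0155, "y": -0.008, "z": 0.003, "roll": 3},
    {"x": 0.0155, "y": -0.008, "z": 0.003, "roll": 3},
    {"x": 0.0155, "y": -0.008, "z": 0.003, "roll": 3},
    {"x": 0.0155, "y": -0.008, "z": 0.003, "roll": 3},
    {"x": 0.0155, "y": -0.008, "z": 0.003, "roll": 3},
    {"x": 0.0155, "y": -0.008, "z": 0.003, "roll": 3},
    {"x": 0.0155, "y": -0.008, "z": 0.003, "roll": 3},
    {"x": 0.0155, "y": -0.008, "z": 0.003, "roll": 3},
    {"x": 0.0155, "y": -0.008, "z": 0.003, "roll": 3},
    {"x": 0.0155, "y": -0.008, "z": 0.003, "roll": 3},
    {"x": 0.0155, "y": -0.008, "z": 0.003, "roll": 3},
    {"x": 0, "y": 0, "z": 0, "roll": 0}
  ]
}}

```text
t: 9.83
tool_pos: [0.6268, 0.0099, 0.157]
tool_rot: [[0.932, -0.361, 0.038], [-0.36, -0.932, -0.031], [0.047, 0.015, -0.999]]
force: [-0.0, -0.2, 0.8]
grip_width: 0.506
```

```bash
python3 p.py 0.625 0.0155 0.07 -110.6 6; python3 -c "
from bench import env; print(env.read_state()['tool_rot'].round(3))"
```

```text
now [0.6268 0.0099 0.157 ] yaw -111.16 t 9.8333 F [-0.  -0.2  0.8] grip 0.506 j [ -5.  14.  93.  -2.  71. 106.]
row x -0.0006 y -0.0008 z 0.0145 roll -0.094
[[ 0.932 -0.361  0.038]
 [-0.36  -0.932 -0.031]
 [ 0.047  0.015 -0.999]]
```

```bash
cat >> p.py <<'E'
print("straight", (R.T@(np.array([x,y,z])-p)/n).round(4), "tilt",R[:2,2].round(3))
E
python3 p.py 0.625 0.0155 0.05 -110.6 7
```

```text
now [0.6268 0.0099 0.157 ] yaw -111.16 t 9.8333 F [-0.  -0.2  0.8] grip 0.506 j [ -5.  14.  93.  -2.  71. 106.]
row x -0.0005 y -0.0007 z 0.0153 roll -0.080
straight [-0.0012 -0.0009  0.0152] tilt [ 0.038 -0.031]
```

Call:
{"op": "move_arm", "data": {
  "increments": [
    {"x": -0.0012, "y": -0.001, "z": 0.015, "roll": -0.1},
    {"x": -0.0012, "y": -0.001, "z": 0.015, "roll": -0.1},
    {"x": -0.0012, "y": -0.001, "z": 0.015, "roll": -0.1},
    {"x": -0.0012, "y": -0.001, "z": 0.015, "roll": -0.1},
    {"x": -0.0012, "y": -0.001, "z": 0.015, "roll": -0.1},
    {"x": -0.0012, "y": -0.001, "z": 0.015, "roll": -0.1},
    {"x": 0, "y": 0, "z": 0.008, "roll": 0},
    {"x": 0, "y": 0, "z": 0, "roll": 0}
  ]
}}

```text
t: 10.5
tool_pos: [0.6198, 0.0067, 0.0579]
tool_rot: [[0.941, -0.337, 0.034], [-0.336, -0.941, -0.034], [0.044, 0.021, -0.999]]
force: [-0.1, 0.1, -0.1]
grip_width: 0.5
```

```bash
python3 p.py 0.625 0.0155 0.004 -110.6 5; python3 - <<'E'
import m; m.run()
E
```

```text
now [0.6198 0.0067 0.0579] yaw -109.7 t 10.5 F [-0.1  0.1 -0.1] grip 0.5 j [ -6.  20.  97.  -2.  61. 105.]
row x 0.0004 y -0.0020 z 0.0108 roll 0.180
straight [-0.0001 -0.0022  0.0107] tilt [ 0.034 -0.034]
scene roof 0 ((0.0, 0.0), (0.0, 0.0), 0.0) nan
[[0.0, 0.0], [0.0, 0.0], [0.0, 0.0], [0.0, 0.0]]
scene A [0.6104 0.0218] [ 0.928 -0.373] yaw -21.9 orange -0.034 0.042 all -0.047 0.05 zmax 0.0153
scene B [ 0.5118 -0.0742] [0.353 0.936] yaw 69.3 orange -0.033 0.029 all -0.082 0.037 zmax 0.0117
top roof 7220 ((0.5325314402580261, -0.38743847608566284), (0.4069502055644989, 0.15106341242790222), 47.0827751159668) 0.0615
[[0.33899998664855957, -0.48500001430511475], [0.4490000009536743, -0.5879999995231628], [0.7260000109672546, -0.28999999165534973], [0.6159999966621399, -0.18700000643730164]]
top A [0.6025 0.0261] [ 0.958 -0.287] yaw -16.7 orange -0.025 0.051 all -0.032 0.12 zmax 0.0152
top B [ 0.514  -0.0753] [0.344 0.939] yaw 69.9 orange -0.032 0.03 all -0.076 0.036 zmax 0.0119
  return _methods._mean(a, axis=axis, dtype=dtype,
  ret = ret.dtype.type(ret / rcount)
```

Call:
{"op": "move_arm", "data": {
  "increments": [
    {"x": 0, "y": -0.006, "z": 0.005, "roll": 0.5},
    {"x": 0, "y": -0.005, "z": 0.005, "roll": 0.5},
    {"x": 0, "y": 0, "z": 0, "roll": 0}
  ]
}}

```text
t: 10.85
tool_pos: [0.6279, 0.0167, 0.0526]
tool_rot: [[0.934, -0.356, 0.042], [-0.355, -0.934, -0.035], [0.052, 0.017, -0.998]]
force: [-0.4, -0.2, -0.8]
grip_width: 0.498
```

```bash
python3 p.py 0.625 0.0157 0.005 -110.7 5
```

```text
now [0.6279 0.0167 0.0526] yaw -110.86 t 10.85 F [-0.4 -0.2 -0.8] grip 0.498 j [ -5.  21.  97.  -2.  60. 107.]
row x -0.0005 y 0.0004 z 0.0095 roll -0.032
straight [-0.001   0.0002  0.0095] tilt [ 0.042 -0.035]
```

Call:
{"op": "move_arm", "data": {
  "increments": [
    {"x": -0.001, "y": 0, "z": 0.01, "roll": 0},
    {"x": -0.001, "y": 0, "z": 0.01, "roll": 0},
    {"x": -0.001, "y": 0, "z": 0.01, "roll": 0},
    {"x": -0.001, "y": 0, "z": 0.009, "roll": 0},
    {"x": 0, "y": 0, "z": 0, "roll": 0}
  ]
}}

```text
t: 11.27
tool_pos: [0.6269, 0.0177, 0.0106]
tool_rot: [[0.934, -0.354, 0.045], [-0.353, -0.935, -0.035], [0.054, 0.017, -0.998]]
force: [-1.1, 0.1, -0.8]
grip_width: 0.503
```

```bash
python3 p.py 0.625 0.0157 0.004 -110.7 2
```

```text
now [0.6269 0.0177 0.0106] yaw -110.74 t 11.2667 F [-1.1  0.1 -0.8] grip 0.503 j [ -5.  24.  98.  -2.  55. 107.]
row x -0.0005 y 0.0013 z 0.0033 roll -0.021
straight [-0.0007  0.0012  0.0033] tilt [ 0.045 -0.035]
```

Call:
{"op": "move_arm", "data": {
  "increments": [
    {"x": -0.001, "y": 0.001, "z": 0.004, "roll": 0},
    {"x": 0, "y": 0.001, "z": 0.002, "roll": 0},
    {"x": 0, "y": 0, "z": 0, "roll": 0}
  ]
}}

```text
t: 11.52
tool_pos: [0.624, 0.0158, 0.0021]
tool_rot: [[0.934, -0.354, 0.042], [-0.353, -0.935, -0.035], [0.051, 0.018, -0.999]]
force: [0.5, 0.7, -0.6]
grip_width: 0.501
```

Call:
{"op": "move_arm", "data": {
  "increments": [
    {"x": 0, "y": 0, "z": 0, "roll": 0},
    {"x": 0, "y": 0, "z": 0, "roll": 0},
    {"x": 0, "y": 0, "z": 0, "roll": 0},
    {"x": 0, "y": 0, "z": 0, "roll": 0},
    {"x": 0, "y": 0, "z": 0, "roll": 0},
    {"x": 0, "y": 0, "z": 0, "roll": 0},
    {"x": 0, "y": 0, "z": 0, "roll": 0},
    {"x": 0, "y": 0, "z": 0, "roll": 0}
  ],
  "grip": 0
}}

```text
t: 12.18
tool_pos: [0.6256, 0.0154, 0.004]
tool_rot: [[0.934, -0.354, 0.045], [-0.353, -0.935, -0.035], [0.054, 0.017, -0.998]]
force: [0.0, -0.6, -0.5]
grip_width: 0.162
```

The opening is about 14 mm, so it's holding the handle. I'll lift and check.

Call:
{"op": "move_arm", "data": {
  "increments": [
    {"x": 0, "y": 0, "z": -0.01, "roll": 0},
    {"x": 0, "y": 0, "z": -0.02, "roll": 0},
    {"x": 0, "y": 0, "z": -0.03, "roll": 0},
    {"x": 0, "y": 0, "z": -0.03, "roll": 0},
    {"x": 0, "y": 0, "z": -0.03, "roll": 0},
    {"x": 0, "y": 0, "z": -0.02, "roll": 0},
    {"x": 0, "y": 0, "z": 0, "roll": 0}
  ]
}}

```text
t: 12.77
tool_pos: [0.6162, 0.0209, 0.1504]
tool_rot: [[0.934, -0.354, 0.038], [-0.353, -0.935, -0.034], [0.048, 0.019, -0.999]]
force: [0.9, 0.1, 0.8]
grip_width: 0.161
```

```bash
python3 p.py 0.433 -0.280 0.15 -41 20;  python3 - <<'E'
from h import *
s=eyes.snapshot("scene"); save(s,"s4.png",(90,130,310,310),3)
E
```

```text
now [0.6162 0.0209 0.1504] yaw -110.76 t 12.7667 F [0.9 0.1 0.8] grip 0.161 j [ -4.  13.  95.  -2.  70. 107.]
row x -0.0130 y 0.0135 z 0.0000 roll -3.488
straight [-0.0032  0.0173  0.0002] tilt [ 0.038 -0.034]
```

View pics/s4.png

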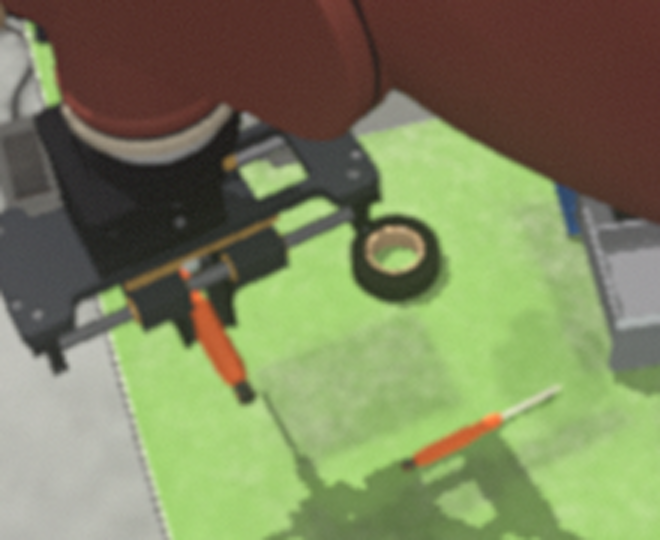

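It's held level: the driver is at crop (180–300, 270–470). Next is the carry to above the tray. The target TCP is (0.418, -0.308), which puts the driver's middle at the tray centre.

```bash
python3 p.py 0.4182 -0.3077 0.15 -41 22
```

```text
now [0.6159 0.0209 0.1488] yaw -110.76 t 12.8167 F [ 0.1 -0.2 -0.8] grip 0.16 j [ -4.  13.  95.  -2.  70. 107.]
row x -0.0128 y 0.0134 z -0.0001 roll -3.171
straight [-0.0031  0.0171  0.0001] tilt [ 0.037 -0.034]
```

Call:
{"op": "move_arm", "data": {
  "increments": [
    {"x": -0.0128, "y": 0.0134, "z": -0.001, "roll": -3.2},
    {"x": -0.0128, "y": 0.0134, "z": -0.001, "roll": -3.2},
    {"x": -0.0128, "y": 0.0134, "z": -0.001, "roll": -3.2},
    {"x": -0.0128, "y": 0.0134, "z": -0.001, "roll": -3.2},
    {"x": -0.0128, "y": 0.0134, "z": -0.001, "roll": -3.2},
    {"x": -0.0128, "y": 0.0134, "z": -0.001, "roll": -3.2},
    {"x": -0.0128, "y": 0.0134, "z": -0.001, "roll": -3.2},
    {"x": -0.0128, "y": 0.0134, "z": -0.001, "roll": -3.2},
    {"x": -0.0128, "y": 0.0134, "z": -0.001, "roll": -3.2},
    {"x": -0.0128, "y": 0.0134, "z": -0.001, "roll": -3.2},
    {"x": -0.0128, "y": 0.0134, "z": -0.001, "roll": -3.2}
  ]
}}

```text
t: 13.73
tool_pos: [0.452, -0.1132, 0.1437]
tool_rot: [[0.959, 0.282, 0.016], [0.283, -0.959, -0.027], [0.008, 0.031, -0.999]]
force: [0.2, -0.5, -1.1]
grip_width: 0.16
```

```bash
python3 p.py 0.4182 -0.3077 0.13 -41 11
```

```text
now [ 0.452  -0.1132  0.1437] yaw -73.59 t 13.7333 F [ 0.2 -0.5 -1.1] grip 0.16 j [-23.  -6. 116.  -1.  69.  51.]
row x -0.0120 y 0.0137 z 0.0012 roll -2.962
straight [-0.008   0.016   0.0017] tilt [ 0.016 -0.027]
```

Call:
{"op": "move_arm", "data": {
  "increments": [
    {"x": -0.012, "y": 0.0137, "z": 0.001, "roll": -2.9},
    {"x": -0.012, "y": 0.0137, "z": 0.001, "roll": -2.9},
    {"x": -0.012, "y": 0.0137, "z": 0.001, "roll": -2.9},
    {"x": -0.012, "y": 0.0137, "z": 0.001, "roll": -2.9},
    {"x": -0.012, "y": 0.0137, "z": 0.001, "roll": -2.9},
    {"x": -0.012, "y": 0.0137, "z": 0.001, "roll": -2.9},
    {"x": -0.012, "y": 0.0137, "z": 0.001, "roll": -2.9},
    {"x": -0.012, "y": 0.0137, "z": 0.001, "roll": -2.9},
    {"x": -0.012, "y": 0.0137, "z": 0.001, "roll": -2.9},
    {"x": -0.012, "y": 0.0137, "z": 0.001, "roll": -2.9},
    {"x": 0, "y": 0, "z": 0, "roll": 0},
    {"x": 0, "y": 0, "z": 0, "roll": 0}
  ]
}}

```text
t: 14.73
tool_pos: [0.4013, -0.2934, 0.1183]
tool_rot: [[0.685, 0.729, -0.008], [0.729, -0.685, -0.01], [-0.013, 0.002, -1.0]]
force: [0.0, 1.4, -1.3]
grip_width: 0.158
```

```bash
python3 p.py 0.4182 -0.3077 0.09 -41 4
```

```text
now [ 0.4013 -0.2934  0.1183] yaw -43.2 t 14.7333 F [ 0.   1.4 -1.3] grip 0.158 j [-45.   1. 112.  -1.  67.  -1.]
row x 0.0002 y 0.0055 z 0.0071 roll -0.551
straight [0.0004 0.0055 0.0071] tilt [-0.008 -0.01 ]
```

Call:
{"op": "move_arm", "data": {
  "increments": [
    {"x": 0, "y": 0.0055, "z": 0.007, "roll": -0.5},
    {"x": 0, "y": 0.0055, "z": 0.007, "roll": -0.5},
    {"x": 0, "y": 0.0055, "z": 0.007, "roll": -0.5},
    {"x": 0, "y": 0.0055, "z": 0.007, "roll": -0.5},
    {"x": 0, "y": 0, "z": 0, "roll": 0}
  ]
}}

```text
t: 15.15
tool_pos: [0.4178, -0.3058, 0.0847]
tool_rot: [[0.657, 0.754, -0.01], [0.754, -0.657, -0.007], [-0.012, -0.003, -1.0]]
force: [-1.0, 1.2, -0.7]
grip_width: 0.164
```

```bash
python3 p.py 0.4182 -0.3077 0.018 -41 8; python3 - <<'E'
from h import *
s=eyes.snapshot("scene"); save(s,"s5.png",(240,120,420,270),4)
E
```

```text
now [ 0.4178 -0.3058  0.0847] yaw -41.05 t 15.15 F [-1.   1.2 -0.7] grip 0.164 j [-44.   7. 110.  -1.  63.  -3.]
row x -0.0001 y 0.0002 z 0.0083 roll -0.006
straight [-0.      0.0002  0.0083] tilt [-0.01  -0.007]
```

View pics/s5.png

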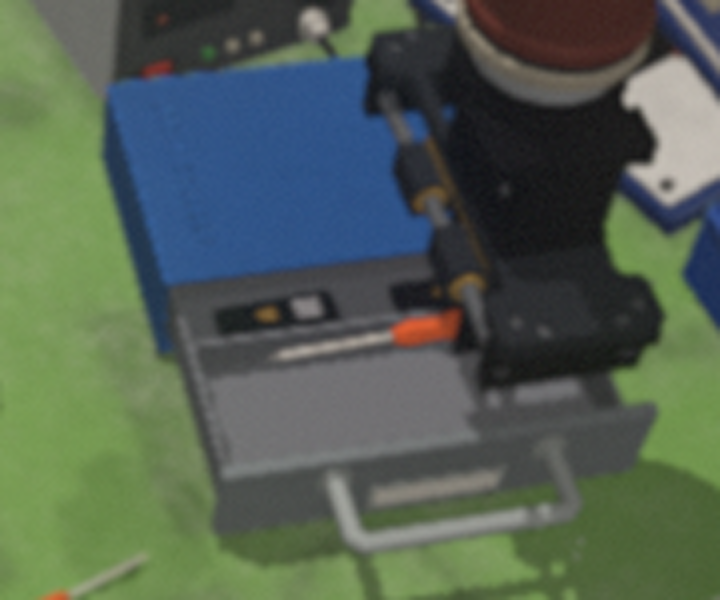

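The driver is over the tray and lined up across it: crop (275–460, 310–360), with the offset explained by height parallax. Lowering now.

Call:
{"op": "move_arm", "data": {
  "increments": [
    {"x": 0, "y": 0, "z": 0.012, "roll": 0},
    {"x": 0, "y": 0, "z": 0.012, "roll": 0},
    {"x": 0, "y": 0, "z": 0.012, "roll": 0},
    {"x": 0, "y": 0, "z": 0.012, "roll": 0},
    {"x": 0, "y": 0, "z": 0.006, "roll": 0},
    {"x": 0, "y": 0, "z": 0, "roll": 0}
  ]
}}

```text
t: 15.7
tool_pos: [0.417, -0.3047, 0.0256]
tool_rot: [[0.656, 0.755, -0.011], [0.755, -0.656, -0.006], [-0.012, -0.004, -1.0]]
force: [-0.4, 0.3, -0.9]
grip_width: 0.159
```

```bash
python3 p.py 0.4182 -0.3077 0.018 -41 4
```

```text
now [ 0.417  -0.3047  0.0256] yaw -41.01 t 15.7 F [-0.4  0.3 -0.9] grip 0.159 j [-44.  12. 112.  -1.  57.  -3.]
row x -0.0004 y 0.0007 z 0.0019 roll -0.003
straight [-0.0003  0.0007  0.0019] tilt [-0.011 -0.006]
```

Call:
{"op": "move_arm", "data": {
  "increments": [
    {"x": 0, "y": 0.001, "z": 0.002, "roll": 0},
    {"x": 0, "y": 0.001, "z": 0.002, "roll": 0},
    {"x": 0, "y": 0, "z": 0.002, "roll": 0},
    {"x": 0, "y": 0, "z": 0, "roll": 0}
  ]
}}

```text
t: 16.03
tool_pos: [0.4186, -0.3061, 0.0192]
tool_rot: [[0.656, 0.755, -0.011], [0.754, -0.656, -0.006], [-0.012, -0.004, -1.0]]
force: [-0.5, 0.6, -0.8]
grip_width: 0.163
```

Call:
{"op": "move_arm", "data": {
  "increments": [
    {"x": 0, "y": 0, "z": 0.001, "roll": 0},
    {"x": 0, "y": 0, "z": 0, "roll": 0}
  ]
}}

```text
t: 16.2
tool_pos: [0.4192, -0.3067, 0.0189]
tool_rot: [[0.656, 0.755, -0.009], [0.754, -0.656, -0.007], [-0.012, -0.002, -1.0]]
force: [0.5, -0.1, -1.1]
grip_width: 0.163
```

Call:
{"op": "move_arm", "data": {
  "increments": [
    {"x": 0, "y": 0, "z": 0.0015, "roll": 0},
    {"x": 0, "y": 0, "z": 0, "roll": 0}
  ]
}}

```text
t: 16.37
tool_pos: [0.4196, -0.3072, 0.018]
tool_rot: [[0.656, 0.754, -0.008], [0.754, -0.656, -0.008], [-0.012, -0.001, -1.0]]
force: [-0.2, 0.9, -1.3]
grip_width: 0.163
```

Call:
{"op": "move_arm", "data": {
  "increments": [
    {"x": 0, "y": 0, "z": 0, "roll": 0},
    {"x": 0, "y": 0, "z": 0, "roll": 0},
    {"x": 0, "y": 0, "z": 0, "roll": 0},
    {"x": 0, "y": 0, "z": 0, "roll": 0},
    {"x": 0, "y": 0, "z": 0, "roll": 0},
    {"x": 0, "y": 0, "z": 0, "roll": 0}
  ],
  "grip": 0.38
}}

```text
t: 16.87
tool_pos: [0.4202, -0.3077, 0.0188]
tool_rot: [[0.656, 0.754, -0.007], [0.754, -0.656, -0.01], [-0.012, 0.001, -1.0]]
force: [0.2, -0.9, 0.7]
grip_width: 0.374
```

Call:
{"op": "move_arm", "data": {
  "increments": [
    {"x": 0, "y": 0, "z": -0.005, "roll": 0},
    {"x": 0, "y": 0, "z": -0.015, "roll": 0},
    {"x": 0, "y": 0, "z": -0.025, "roll": 0},
    {"x": 0, "y": 0, "z": -0.03, "roll": 0},
    {"x": 0, "y": 0, "z": -0.03, "roll": 0},
    {"x": 0, "y": 0, "z": 0, "roll": 0}
  ]
}}

```text
t: 17.37
tool_pos: [0.4191, -0.3048, 0.1268]
tool_rot: [[0.656, 0.754, -0.012], [0.754, -0.656, -0.005], [-0.012, -0.006, -1.0]]
force: [0.6, -0.7, 0.4]
grip_width: 0.378
```

```bash
python3 p.py 0.3652 -0.2349 0.12 -41 8; python3 - <<'E'
from h import *
s=eyes.snapshot("scene"); save(s,"s6.png",(240,120,420,270),4)
E
```

```text
now [ 0.4191 -0.3048  0.1268] yaw -41.03 t 17.3667 F [ 0.6 -0.7  0.4] grip 0.378 j [-44.   4. 108.  -1.  68.  -3.]
row x 0.0022 y -0.0108 z 0.0008 roll -0.004
straight [ 0.0022 -0.0108  0.0009] tilt [-0.012 -0.005]
```

View pics/s6.png

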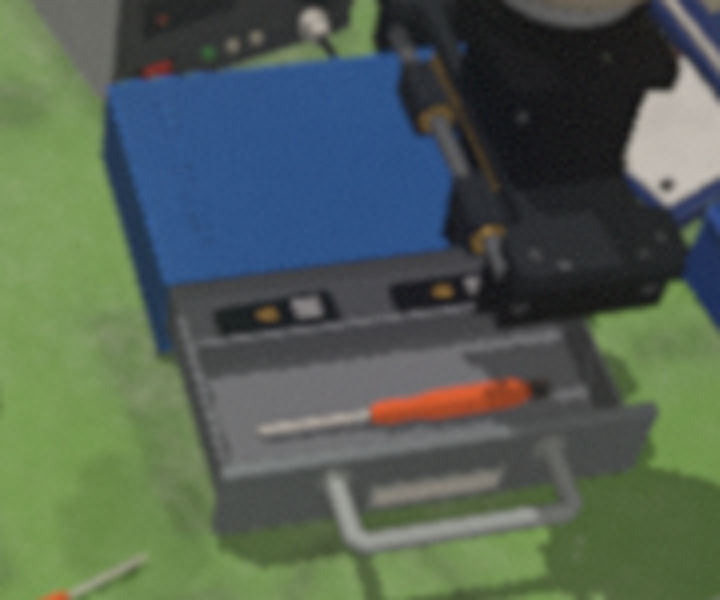

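The driver is flat in the tray and released: crop (258–545, 385–432), near centre. Next: back over the bar, then regrip.

Call:
{"op": "move_arm", "data": {
  "increments": [
    {"x": 0.0022, "y": -0.011, "z": 0.001, "roll": 0},
    {"x": 0.0022, "y": -0.011, "z": 0.001, "roll": 0},
    {"x": 0.0022, "y": -0.011, "z": 0.001, "roll": 0},
    {"x": 0.0022, "y": -0.011, "z": 0.001, "roll": 0},
    {"x": 0.0022, "y": -0.011, "z": 0.001, "roll": 0},
    {"x": 0.0022, "y": -0.011, "z": 0.001, "roll": 0},
    {"x": 0.0022, "y": -0.011, "z": 0.001, "roll": 0},
    {"x": 0.0022, "y": -0.011, "z": 0.001, "roll": 0},
    {"x": 0, "y": 0, "z": 0, "roll": 0}
  ],
  "grip": 0.37
}}

```text
t: 18.17
tool_pos: [0.3576, -0.2274, 0.1109]
tool_rot: [[0.657, 0.754, -0.02], [0.754, -0.657, 0.002], [-0.011, -0.016, -1.0]]
force: [-0.6, 0.2, 0.4]
grip_width: 0.37
```

```bash
python3 p.py 0.363 -0.2343 0.07 -41 4
```

```text
now [ 0.3576 -0.2274  0.1109] yaw -41.07 t 18.1667 F [-0.6  0.2  0.4] grip 0.37 j [-43.  -8. 122.  -1.  68.  -1.]
row x -0.0004 y 0.0021 z 0.0102 roll -0.017
straight [-0.0003  0.0023  0.0102] tilt [-0.02   0.002]
```

Call:
{"op": "move_arm", "data": {
  "increments": [
    {"x": 0, "y": 0.0022, "z": 0.01, "roll": 0},
    {"x": 0, "y": 0.0022, "z": 0.01, "roll": 0},
    {"x": 0, "y": 0.0022, "z": 0.01, "roll": 0},
    {"x": 0, "y": 0.0022, "z": 0.01, "roll": 0},
    {"x": 0, "y": 0, "z": 0, "roll": 0}
  ]
}}

```text
t: 18.58
tool_pos: [0.3645, -0.2347, 0.0654]
tool_rot: [[0.657, 0.754, -0.019], [0.754, -0.657, 0.002], [-0.011, -0.016, -1.0]]
force: [-0.4, -0.3, -0.5]
grip_width: 0.364
```

```bash
python3 p.py 0.364 -0.235 0.026 -41 5
```

```text
now [ 0.3645 -0.2347  0.0654] yaw -41.08 t 18.5833 F [-0.4 -0.3 -0.5] grip 0.364 j [-43.  -3. 122.  -1.  62.  -1.]
row x -0.0001 y -0.0000 z 0.0079 roll -0.016
straight [-0.      0.0001  0.0079] tilt [-0.019  0.002]
```

Call:
{"op": "move_arm", "data": {
  "increments": [
    {"x": 0, "y": 0, "z": 0.008, "roll": 0},
    {"x": 0, "y": 0, "z": 0.008, "roll": 0},
    {"x": 0, "y": 0, "z": 0.008, "roll": 0},
    {"x": 0, "y": 0, "z": 0.008, "roll": 0},
    {"x": 0, "y": 0, "z": 0.006, "roll": 0},
    {"x": 0, "y": 0, "z": 0, "roll": 0}
  ]
}}

```text
t: 19.08
tool_pos: [0.3634, -0.2351, 0.0217]
tool_rot: [[0.658, 0.753, -0.021], [0.753, -0.658, 0.004], [-0.011, -0.019, -1.0]]
force: [0.0, 0.3, -0.3]
grip_width: 0.371
```

Call:
{"op": "move_arm", "data": {
  "increments": [
    {"x": 0, "y": 0, "z": 0, "roll": 0},
    {"x": 0, "y": 0, "z": 0, "roll": 0},
    {"x": 0, "y": 0, "z": 0, "roll": 0},
    {"x": 0, "y": 0, "z": 0, "roll": 0},
    {"x": 0, "y": 0, "z": 0, "roll": 0},
    {"x": 0, "y": 0, "z": 0, "roll": 0}
  ],
  "grip": 0
}}

```text
t: 19.58
tool_pos: [0.3638, -0.2353, 0.0222]
tool_rot: [[0.657, 0.753, -0.021], [0.753, -0.657, 0.003], [-0.012, -0.017, -1.0]]
force: [1.8, 0.0, -5.8]
grip_width: 0.099
```

Call:
{"op": "move_arm", "data": {
  "increments": [
    {"x": 0, "y": 0.002, "z": 0, "roll": 0},
    {"x": 0, "y": 0.004, "z": 0, "roll": 0},
    {"x": 0, "y": 0.006, "z": 0, "roll": 0},
    {"x": 0, "y": 0.006, "z": 0, "roll": 0},
    {"x": 0, "y": 0.006, "z": 0, "roll": 0},
    {"x": 0, "y": 0.006, "z": 0, "roll": 0},
    {"x": 0, "y": 0.006, "z": 0, "roll": 0},
    {"x": 0, "y": 0.006, "z": 0, "roll": 0},
    {"x": 0, "y": 0.006, "z": 0, "roll": 0},
    {"x": 0, "y": 0.006, "z": 0, "roll": 0},
    {"x": 0, "y": 0.006, "z": 0, "roll": 0},
    {"x": 0, "y": 0.006, "z": 0, "roll": 0}
  ]
}}

```text
t: 20.58
tool_pos: [0.4188, -0.2834, 0.0221]
tool_rot: [[0.657, 0.753, -0.021], [0.754, -0.657, 0.003], [-0.012, -0.018, -1.0]]
force: [-2.1, 1.4, 4.0]
grip_width: 0.103
```

```bash
python3 p.py 0.4469 -0.3074 0.023 -41 6
```

```text
now [ 0.4188 -0.2834  0.0221] yaw -41.11 t 20.5833 F [-2.1  1.4  4. ] grip 0.103 j [-43.  11. 113.  -1.  57.  -1.]
row x 0.0001 y 0.0062 z -0.0001 roll -0.018
straight [ 0.0001  0.0062 -0.0003] tilt [-0.021  0.003]
```

Travelled 73 mm, so about 37 mm remains.

Call:
{"op": "move_arm", "data": {
  "increments": [
    {"x": 0, "y": 0.006, "z": 0, "roll": 0},
    {"x": 0, "y": 0.006, "z": 0, "roll": 0},
    {"x": 0, "y": 0.005, "z": 0, "roll": 0},
    {"x": 0, "y": 0.004, "z": 0, "roll": 0},
    {"x": 0, "y": 0.003, "z": 0, "roll": 0},
    {"x": 0, "y": 0.003, "z": 0, "roll": 0},
    {"x": 0, "y": 0.003, "z": 0, "roll": 0},
    {"x": 0, "y": 0, "z": 0, "roll": 0}
  ]
}}

```text
t: 21.25
tool_pos: [0.4455, -0.3068, 0.0222]
tool_rot: [[0.657, 0.753, -0.019], [0.753, -0.657, 0.001], [-0.012, -0.015, -1.0]]
force: [0.3, -0.9, 1.9]
grip_width: 0.098
```

Call:
{"op": "move_arm", "data": {
  "increments": [
    {"x": 0, "y": 0.002, "z": 0, "roll": 0},
    {"x": 0, "y": 0.002, "z": 0, "roll": 0}
  ]
}}

```text
t: 21.42
tool_pos: [0.4464, -0.3075, 0.022]
tool_rot: [[0.657, 0.753, -0.025], [0.754, -0.657, 0.006], [-0.012, -0.022, -1.0]]
force: [-11.2, 8.2, 16.4]
grip_width: 0.098
```

Call:
{"op": "move_arm", "data": {
  "increments": [
    {"x": 0, "y": 0.002, "z": 0, "roll": 0}
  ]
}}

```text
t: 21.5
tool_pos: [0.4462, -0.3074, 0.022]
tool_rot: [[0.657, 0.753, -0.029], [0.754, -0.657, 0.009], [-0.012, -0.027, -1.0]]
force: [-7.9, 5.9, 12.7]
grip_width: 0.1
```

It's at the home stop: 14 N reaction, 109.7 mm travelled. Release and retreat.

Call:
{"op": "move_arm", "data": {
  "increments": [
    {"x": 0, "y": 0, "z": 0, "roll": 0},
    {"x": 0, "y": 0, "z": 0, "roll": 0},
    {"x": 0, "y": 0, "z": 0, "roll": 0},
    {"x": 0, "y": 0, "z": 0, "roll": 0},
    {"x": 0, "y": 0, "z": -0.01, "roll": 0},
    {"x": 0, "y": 0, "z": -0.02, "roll": 0},
    {"x": 0, "y": 0, "z": -0.03, "roll": 0},
    {"x": 0, "y": 0, "z": -0.04, "roll": 0},
    {"x": 0, "y": 0, "z": -0.04, "roll": 0},
    {"x": 0, "y": 0, "z": -0.04, "roll": 0},
    {"x": 0, "y": 0, "z": 0, "roll": 0}
  ],
  "grip": 0.37
}}

```text
t: 22.42
tool_pos: [0.449, -0.3065, 0.208]
tool_rot: [[0.657, 0.753, -0.035], [0.754, -0.657, 0.015], [-0.012, -0.036, -0.999]]
force: [1.2, -1.1, 0.8]
grip_width: 0.371
```

Call:
{"op": "move_arm", "data": {
  "increments": [
    {"x": 0.03, "y": -0.02, "z": 0, "roll": 0},
    {"x": 0.03, "y": -0.02, "z": 0, "roll": 0},
    {"x": 0.03, "y": -0.02, "z": 0, "roll": 0},
    {"x": 0.03, "y": -0.02, "z": 0, "roll": 0},
    {"x": 0.03, "y": 0, "z": 0, "roll": 0},
    {"x": 0.03, "y": 0, "z": 0, "roll": 0},
    {"x": 0, "y": 0, "z": 0, "roll": 0},
    {"x": 0, "y": 0, "z": 0, "roll": 0},
    {"x": 0, "y": 0, "z": 0, "roll": 0}
  ]
}}

```text
t: 23.17
tool_pos: [0.5125, -0.114, 0.2199]
tool_rot: [[0.659, 0.752, -0.016], [0.752, -0.66, 0.004], [-0.008, -0.015, -1.0]]
force: [-0.3, -1.1, -0.4]
grip_width: 0.371
```

```bash
python3 p.py 0.4 -0.2 0.2 -41 6; python3 - <<'E'
from h import *
C=np.array([.5355,-.384]); a=np.radians(-40.95); X=np.array([np.cos(a),np.sin(a)]); Y=np.array([-X[1],X[0]])
for c in("scene","top"):
    s=eyes.snapshot(c); P=pts(s,np.ones((384,512),bool)); u=(P[:,:2]-C)@X; v=(P[:,:2]-C)@Y
    g=(P[:,2]>.036)&(P[:,2]<.056)&(u<-.1)&(u>-.15)&(abs(v)<.04); print(c,g.sum(),np.median(u[g]).round(4))
    for t in("flux","black_tape"):
        d=spotter.trace(c,t)
        if d: print(t,np.median(pts(s,d[0]["mask"]),0).round(3))
save(s,"top7.png",(130,100,430,325),2.6)
E
```

```text
now [ 0.5125 -0.114   0.2199] yaw -41.27 t 23.1667 F [-0.3 -1.1 -0.4] grip 0.371 j [-21.  -0. 102.  -0.  80.  20.]
row x -0.0231 y -0.0047 z 0.0033 roll -0.045
straight [-0.0231 -0.0046  0.0036] tilt [-0.016  0.004]
scene 190 -0.1208
flux [ 0.739 -0.062  0.052]
black_tape [ 0.63  -0.158  0.017]
top 185 -0.1184
flux [ 0.746 -0.073  0.078]
```

View pics/top7.png

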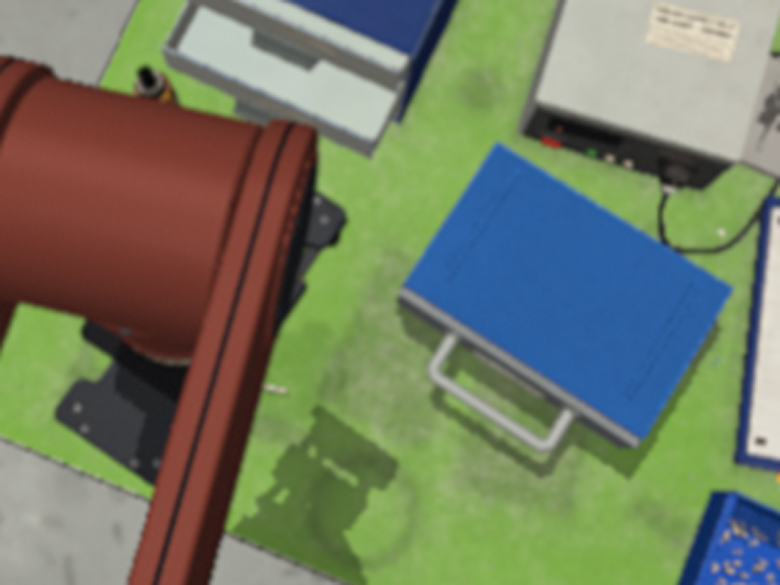

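The drawer is shut flush (front edge, crop (400–640, 290–440)) and the arm is clear. The bar reads u = -0.118 (top) and -0.121 (scene), against -0.1185 shut. The bystanders haven't moved. Handing in.

```bash
python3 -c "
from bench import finish_job; print(finish_job())"
```

```text
the job is handed in; nothing more can be done
None
```

I opened the bright blue unit's drawer by its bar until it reached the stop, then picked up the larger orange screwdriver. I laid it flat across the empty tray, let go, pushed the drawer home at about 75 mm/s and moved the arm clear. I handed the job in at about 23 s of the 67 s allowed. No verdict is reported.

**Drawer:** The gripper travelled 109.7 mm from the open stop until it met a 14 N push-back. Afterwards the top camera put the bar at -0.1184 and the scene camera at -0.1208; shut is -0.1185. The scene reading is 2.3 mm off, within the 4 mm limit.

**Screwdriver:** The picture after release showed it flat, near the tray centre and along the drawer's width. I couldn't see it once the drawer was shut, so its final position is inferred from that picture and the gentle push.

**Other things:** The bottle and tape were where they started in the scene view. In the top view the arm partly hid the bottle, which read within a few millimetres in position, and the tape was not found.

**Other disagreements:**
- **Drawer at the start:** it appeared to be about 12 mm out already.
- **Tool tilt:** it drifted by up to about 3.5° during the moves, without visible effect.
- **Refused move:** one move call was refused because I left out some of the row values. I sent it again in full.

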